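# Wind the mould press shut with its loose crank

## Task

The plaster mould is standing ready in the screw press. Fit the loose crank squarely over the square shaft on top of the press, all the way down, then turn the knob clockwise, round and round, until the pressure plate holds the mould shut firmly. Stop as soon as it is firm, because plaster cracks when the screw is forced, then let go and leave the crank on the shaft. Do not push the jars, the cup, the test tile or the wooden rib about.

Things in the scene. Friction and masses are not known exactly. Their poses are not given: they have to be found in the camera images.
- crank_hub (a point): Middle of the hub of the loose crank, which stands upright on its hub on the right-hand ware tray. The hub is a square steel block, 30 x 30 mm, 50 mm high (this point is 25 mm over its foot). z: axis of socket and turning, up. The arm points along +x to the knob, a short counterweight along -x: take the hub across y, where both faces are free.
- crank_socket (a point): Mouth of the crank's square socket: centre of the hub's foot, 25 mm under crank_hub, same axes. The socket is 15.4 mm wide and 32 mm deep, its sides parallel to the crank's x and y, with a small bevel round the mouth.
- knob_middle (a point): Middle of the crank's wooden hand knob, 75 mm along +x from the hub's axis and 72.5 mm over the hub's foot; same axes as the hub. The knob is round and upright, 26 mm thick, 45 mm high, 24 mm of clear height between this point and the arm, and turns freely on its pin, so fingers that hold it need not turn as it is wound round.
- crank: The whole crank (about 0.34 kg, balancing within 10 mm of the hub's axis); origin and axes as crank_socket. Its flat arm is 16 mm wide, 37 to 48 mm over the foot; the counterweight 18 mm wide, 34 to 48 mm over the foot, reaching 30 mm out.
- press: The screw press, fixed: grey-blue base 150 x 150 mm, two steel columns, crosshead 40 mm (x) by 150 mm (y) with its top 170 mm over the bench, nuts to 182 mm at 62 mm either side of the shaft along y. Origin: centre of the underside, z up. The screw stands on this axis and turns in place (it does not rise): clockwise seen from above lowers the plate, 20 mm a turn, 2 to 2.5 turns in all.
- shaft_shoulder (a point): On the screw's axis at the round collar on which the crank's foot comes to rest, 179 mm over the bench; axes are those of the press and do not turn with the screw. The screw is stiff: it takes 0.35 N m, about 5 N at the knob, just to turn (2 to 3 N are felt when the hand pauses), and stays where it is left. 60 to 80 N on the mould are felt as 4 to 5 N in a pause.
- shaft_top (a point): Top of the square shaft: 14 mm wide, 30 mm high over the collar, its top 5 mm tapering to 9 mm. Axes as the press. The shaft was left at any angle, which is not reported: look, or feel for it by turning the crank under light pressure until it drops on (it fits four ways, so 45 degrees either way at most; it has about 5 degrees of play).
- pressure_plate: Plate that the screw brings down: aluminium, 100 x 86 x 8 mm; origin 14 mm over its underside. It hangs on rubber buffers of 40 N/mm: once on the mould its pressure grows about 2 N per degree of crank, and each 10 N adds 0.4 N at the knob. The mould is firmly held from 30 N, 60 to 80 N is right, plaster cracks at 120 N.
- mould: Two-part plaster mould, off-white, 94 x 80 x 40 mm (its top 64 mm over the bench), loose on the bed of the press under the plate. Origin at the centre of its underside.
- red_jar: Bystander: jar of red-brown underglaze with a black lid, 58 mm wide, 73 mm high; origin at the centre of its foot.
- cream_jar: Bystander: jar of cream underglaze with a black lid, 58 mm wide, 73 mm high; origin at the centre of its foot.
- cup: Bystander: white enamel water cup with a blue rim, 72 mm wide, 64 mm high; origin at the centre of its foot.
- wood_rib: Bystander: flat wooden throwing rib, 66 x 104 x 9 mm, on the bench in front of the trays; origin at the centre of its underside.
- tile: Bystander: fired brown test tile, 72 x 40 x 9 mm; origin at the centre of its underside.

How it is judged (in metres and radians):
On the way:
1. the crank is down on the shaft, home on the collar, while the plate is still clear of the mould (distance between crank_socket and shaft_shoulder below 0.006 m and angle between the z axis of crank_socket and the z axis of shaft_shoulder, either way round below 0.12 rad and z of pressure_plate in the frame of mould above 0.06 m), for 0.2 s.
At the end, for the whole second after the job is handed in: The crank is on the shaft (foot within 6 mm of the collar, tilted less than 0.12 rad) and at rest, the pressure plate presses on the mould with more than 30 N, and the mould stands where it stood (within 12 mm), at rest (distance between crank_socket and shaft_shoulder below 0.006 m and angle between the z axis of crank_socket and the z axis of shaft_shoulder, either way round below 0.12 rad and contact force between pressure_plate and mould above 30 N and linear speed of mould below 0.01 m/s and linear speed of crank below 0.02 m/s and distance of mould from where it was at the start of the episode below 0.012 m); the robot touches nothing.
It fails at once if the plaster is cracked: the plate presses on the mould with more than 120 N (contact force between pressure_plate and mould above 120 N).
It fails at once if a glaze jar is shifted more than 25 mm (distance of any of red_jar, cream_jar from where it was at the start of the episode above 0.025 m).
It fails at once if the water cup is shifted more than 25 mm (distance of cup from where it was at the start of the episode above 0.025 m).
It fails at once if the wooden rib or the test tile is shifted more than 25 mm (distance of any of wood_rib, tile from where it was at the start of the episode above 0.025 m).
It also fails if it takes over 69 s, if anything falls off the work surface, if the arm or the gripper's body presses on something with over 40 N, if the wrist force passes 120 N, or if a joint passes its speed limit or range.

## Robot

A 7-joint arm with a two-finger parallel gripper is mounted at the origin on a cart in front of the work surface, level with it; the furniture and walls round the work are solid. World frame = base frame: x ahead of the robot, y to its left, z up, the work surface at z = 0. Lengths are in mm, angles in rad, forces in N, time in s.
With the tool pointing down it reaches from about 400 to 875 mm from the base axis. Payload 19.3 kg.
Tool frame: the origin (TCP) lies at the very end of the fingers, on their centre line; the grasp point (between the pads) lies 19 mm behind it (grip_point_offset is the z of the grasp point in the tool frame, in mm); z points along the fingers, x is the direction in which the jaws open and shut, and the axes are right-handed (so a half turn about z gives the same grasp; the last joint's range is limited). The gripper opens to 85 mm and grips with 20 to 120 N. Pads are 22 mm wide; open, the fingers measure 114 mm over their backs; the gripper's body (76 mm by 85 mm) begins 54 mm behind the grasp point. The pads swing forward as they close: fully open they stand 13 mm farther back than shut.
Start: joints at [-1.249, 0.521, -0.036, 1.599, 0.021, 1.021, -0.113], TCP at [238.675, 577.623, 203.791] pointing down, gripper open.
Joint ranges: [-2.91, 2.91], [-0.3, 2.13], [-1.5, 1.42], [0.17, 2.43], [-1.26, 4.41], [0.16, 1.93], [-2.52, 2.52]. Speed limits (rad/s): [1.89, 1.89, 2.39, 2.39, 3.01, 3.01, 3.01].

## Interface

Orientations are given as a 3x3 rotation matrix whose columns are the frame's x, y, z axes.
In Python, from workcell import movep, movel, goto_joints, open_gripper, clamp, wait, inverse_kinematics, read_state, camera, PlanningError, finish_job, grip_point_offset gives the robot as it stands. Calls block until the motion is done:
- movep(position, orientation): joint-space move of the TCP to a pose.
- movel(position, frame=None, max_speed=150, guard=None): straight line of the TCP; frame=None keeps the orientation; max_speed is the mean speed in mm/s. With guard (N) it stops when the force on the tool has changed by that much, and returns True; else False.
- goto_joints(angles): joint-space move.
- open_gripper() and clamp(): open the fingers fully, or close them until they stop; the grip force is fixed at half the most.
- wait(seconds).
- inverse_kinematics(position, orientation): joint angles nearest the present ones, or None.
- read_state(): the state.
- camera(name): name is "scene" or "top" or "wrist"; returns a dict with "image" (400x640x3 uint8, blue, green, red), "range_z" (400x640 float32, mm along the optical axis (not along the pixel's ray), 0 where there is no reading), "fx", "fy", "cx", "cy" (pixels), "cam_to_world" (4x4, takes a point from camera to world coordinates). Camera axes: x right, y up, looking along -z (the intrinsics and any distortion apply to the point x, -y, -z); pixel columns grow to the right and rows downward; lengths in mm; the calibration is good to about 2 mm. A picture is of the moment at which its call begins.
A pose or a line that the arm cannot do raises PlanningError and nothing moves.
- finish_job(): hands the job in, once; it reports no verdict.
The state is a dict: "time": time; "qpos": joint angles; "qvel": joint speeds; "joint_efforts": joint torques, N m; "eef_pos": TCP position; "tool_rot": TCP orientation; "ft_force": force on the tool from outside, world axes, zero at the start; "torque": the same for the moment, N m; "finger_gap": finger opening in mm.
Only numpy, scipy, OpenCV 4.12 (cv2) and the standard library are available. Lean on these libraries where they do the work, as an engineer would, in place of code of your own. Each camera call takes 0.05 s, during which the arm holds its last target.

## Working session

There is one attempt and no reset: what is moved stays moved. The work goes in short steps, each a Python script; the robot and the scene stay as the last script left them, time stands still between calls to the robot, and variables do not carry over. Pictures are saved under pics/ and viewed, and the job is handed in when it is done.

```bash
ls -la; mkdir -p pics; python3 - <<'E'
from workcell import *
import cv2,numpy as np
print(read_state(), grip_point_offset)
for n in ("scene","top","wrist"):
    c=camera(n); cv2.imwrite(f"pics/{n}0.png",c["image"]); np.savez(f"pics/{n}0.npz",**c)
    print(n,c["fx"],c["fy"],c["cx"],c["cy"],np.round(c["cam_to_world"],3).tolist(), [k for k in c])
E
```

```text
total 12
drwxr-xr-x  3 agent agent 4096 Dec  7 14:55 .
drwxr-xr-x 23 root  root  4096 Dec  7 14:55 ..
drwxr-xr-x  2 agent agent 4096 Dec  7 14:55 pics
{'time': 0.0, 'qpos': array([-1.24921316,  0.52202611, -0.03631446,  1.60001041,  0.02121745,
        1.02108786, -0.11279503]), 'qvel': array([-0.0004242 , -0.00161215, -0.00138639, -0.00126013,  0.00029442,
       -0.00014836, -0.00204056]), 'joint_efforts': array([ 1.21269454e-04, -9.27066922e+01,  1.97986789e+00, -3.69946146e+01,
        1.77979062e-02,  7.83063238e-03,  7.63193430e-05]), 'eef_pos': array([238.55537157, 577.28177419, 203.21750173]), 'tool_rot': array([[ 3.81843404e-01,  9.24226974e-01, -3.40800853e-04],
       [ 9.24226331e-01, -3.81843542e-01, -1.09448366e-03],
       [-1.14168392e-03,  1.02944243e-04, -9.99999343e-01]]), 'ft_force': array([ 0.50114992,  0.9095869 , -0.85306786]), 'torque': array([ 0.00553514, -0.00257712,  0.00476498]), 'finger_gap': 85.47103486856798} -18.700000000000003
scene 462.10630521085477 462.10630521085477 310.8006225550932 194.09610527507087 [[0.55, 0.485, -0.68, -379.318], [-0.835, 0.301, -0.461, -630.913], [-0.019, 0.821, 0.57, 950.576], [0.0, 0.0, 0.0, 1.0]] ['image', 'range_z', 'fx', 'fy', 'cx', 'cy', 'cam_to_world']
top 477.261519232948 477.261519232948 321.93399318173607 193.040516150873 [[-0.014, 0.988, -0.154, 342.91], [-1.0, -0.014, 0.001, 15.99], [-0.001, 0.154, 0.988, 1629.054], [0.0, 0.0, 0.0, 1.0]] ['image', 'range_z', 'fx', 'fy', 'cx', 'cy', 'cam_to_world']
wrist 326.2232319088901 326.2232319088901 318.5451172434906 197.21438056235294 [[0.382, -0.877, -0.291, 164.639], [0.924, 0.362, 0.121, 608.819], [-0.001, -0.315, 0.949, 373.257], [0.0, 0.0, 0.0, 1.0]] ['image', 'range_z', 'fx', 'fy', 'cx', 'cy', 'cam_to_world']
```

View pics/scene0.png

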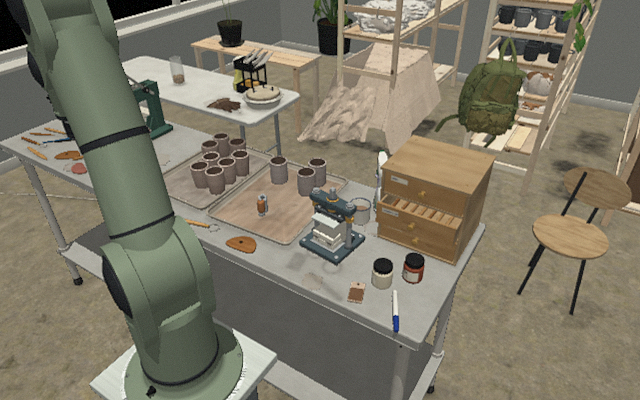

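View pics/top0.png

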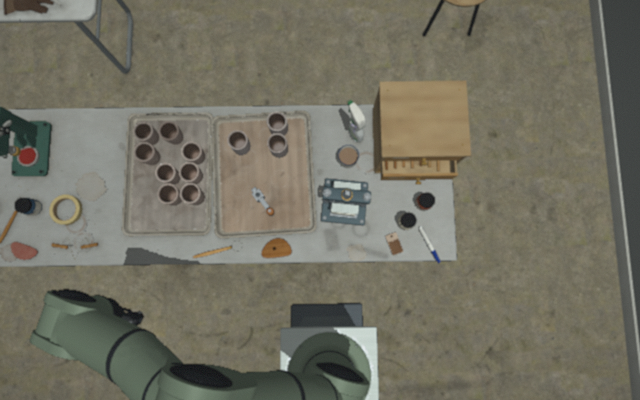

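View pics/wrist0.png

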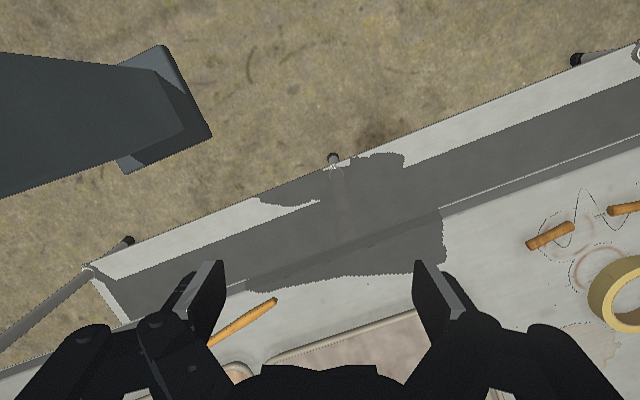

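The scene view shows the crank on the right tray near (262,205) and the press near (333,225). In the top view they are at (262,200) and (346,200). I'll zoom in on both and get world points.

```bash
cat > h.py <<'E'
import numpy as np
def world(c,u,v,z=None):
    d=c["range_z"][v,u] if z is None else z
    x=(u-c["cx"])/c["fx"]*d; y=(v-c["cy"])/c["fy"]*d
    return (c["cam_to_world"]@np.array([x,-y,-d,1]))[:3]
def cloud(c):
    v,u=np.mgrid[0:400,0:640]; d=c["range_z"].astype(float)
    P=np.stack([(u-c["cx"])/c["fx"]*d,-(v-c["cy"])/c["fy"]*d,-d,np.ones_like(d)],-1)
    W=(P@np.asarray(c["cam_to_world"]).T)[...,:3]; W[d<=0]=np.nan
    return W
E
python3 - <<'E'
import numpy as np,cv2
from h import *
c=dict(np.load("pics/top0.npz")); W=cloud(c)
def reg(r,zl,zh):
    u0,u1,v0,v1=r; S=W[v0:v1,u0:u1].reshape(-1,3); S=S[(S[:,2]>zl)&(S[:,2]<zh)]
    print(r,zl,zh,len(S), S.mean(0).round(1),S.min(0).round(1),S.max(0).round(1))
reg((245,285,180,222),15,200); reg((245,285,180,222),40,55); reg((245,285,180,222),70,120)
reg((315,378,170,230),160,176);reg((315,378,170,230),176,300);reg((315,378,170,230),10,300)
print(W[188:218,248:278:1,2].round(0).astype(int)[::2,::2])
for r in [(395,420,205,232),(412,440,188,212),(333,362,142,168),(260,295,235,262),(383,405,230,258)]: reg(r,4,150)
a=cv2.resize(c["image"][180:222,245:385],None,fx=5.5,fy=5.5,interpolation=cv2.INTER_CUBIC); 
s=np.load("pics/scene0.npz")["image"]; b=cv2.resize(s[170:290,230:390],None,fx=4.8,fy=4.8,interpolation=cv2.INTER_CUBIC)
cv2.imwrite("pics/topz.png",a); cv2.imwrite("pics/scz.png",b)
E
```

```text
(245, 285, 180, 222) 15 200 233 [564.  214.3  59.3] [513.5 173.3  19.4] [613.5 252.  101.3]
(245, 285, 180, 222) 40 55 151 [575.6 223.7  49.6] [514.9 178.1  40.8] [613.5 252.   54.9]
(245, 285, 180, 222) 70 120 53 [525.1 184.8  91.5] [513.7 173.3  71.8] [537.8 196.4 101.3]
(315, 378, 170, 230) 160 176 500 [563.  -60.2 169. ] [ 538.1 -135.1  160.5] [591.1  14.  175.9]
(315, 378, 170, 230) 176 300 131 [563.1 -61.  184.1] [ 546.3 -130.6  176. ] [582.1  10.7 210.8]
(315, 378, 170, 230) 10 300 1995 [552.6 -58.1  93.1] [ 475.2 -177.    10.1] [669.8  38.8 210.8]
[[                   1                    4                    5
                    46                   -1                    1
                     4                   -6                    3
                    -7                    6                    3
                     0                   -7                    2]
 [                  -2                    3                   49
                    49                   46                   54
                     7                   -3                   -1
                 
[... 4197 characters left out ...]
 6                   -2
                    11                    4                   62
                    43                    0                    3]]
(395, 420, 205, 232) 4 150 325 [ 494.  -266.5   56.2] [ 461.1 -317.8    4.1] [ 550.5 -235.4   80. ]
(412, 440, 188, 212) 4 150 315 [ 555.6 -326.9   57.5] [ 529.2 -386.4    4. ] [ 606.2 -299.4   81.7]
(333, 362, 142, 168) 4 150 426 [719.9 -76.   35.8] [ 681.  -124.4    4. ] [776.1 -26.   70.5]
(260, 295, 235, 262) 4 150 437 [407.9 172.9   8.8] [366.3 110.5   4. ] [454.5 225.8  29.4]
(383, 405, 230, 258) 4 150 247 [ 419.4 -226.3    8.7] [ 374.6 -260.2    4. ] [ 466.3 -191.9   25.7]<stdin>:9: RuntimeWarning: invalid value encountered in cast
```

View pics/topz.png

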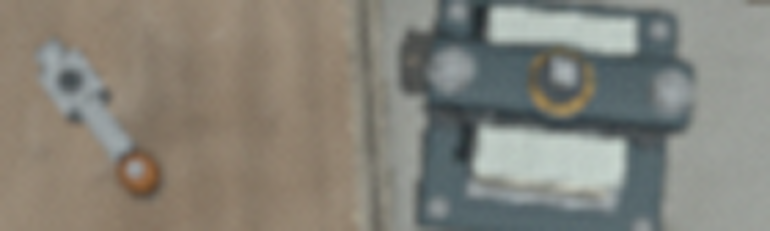

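View pics/scz.png

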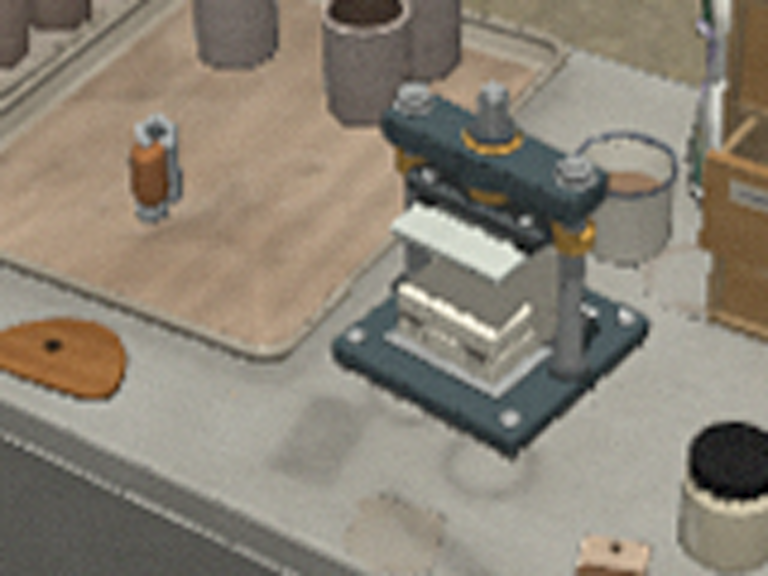

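```bash
cat >> h.py <<'E'
def onplane(c,u,v,z):
    M=np.asarray(c["cam_to_world"]); d=M[:3,:3]@np.array([(u-c["cx"])/c["fx"],-(v-c["cy"])/c["fy"],-1]); o=M[:3,3]
    return o+d*(z-o[2])/d[2]
def R_toolx(a):  # tool down, tool x at angle a
    x=np.array([np.cos(a),np.sin(a),0]); z=np.array([0,0,-1.]); return np.stack([x,np.cross(z,x),z],1)
E
python3 - <<'E'
import numpy as np,cv2
from h import *
from workcell import *
c=dict(np.load("pics/top0.npz"))
hub=onplane(c,257.7,194.5,52); kn=onplane(c,270.1,210.5,97); d=kn-hub
print(hub,kn,np.hypot(*d[:2]))
a=np.arctan2(d[1],d[0])
for k in range(2):
    R=R_toolx(a+np.pi/2+k*np.pi); q=inverse_kinematics([hub[0],hub[1],250],R); print(k,None if q is None else np.round(q,2))
# winding orientations
ax=np.array([563,-60.5])
for deg in range(0,360,30):
    R=R_toolx(np.radians(deg)); r=[]
    for t in np.radians(range(0,360,45)):
        q=inverse_kinematics([ax[0]+75*np.cos(t),ax[1]+75*np.sin(t),235],R); r.append(None if q is None else (round(q[0],2),round(q[6],2)))
    q=inverse_kinematics([ax[0],ax[1],200],R)
    print(deg,[x for x in r][::2],sum(x is None for x in r), None if q is None else np.round(q,2))
E
```

```text
[587.32434092 228.61118438  52.        ] [527.49378216 182.10761656  97.        ] 75.77781720851145
0 [-0.81  0.54  0.54  1.55 -0.3   1.13 -1.12]
1 [-0.37  0.49 -0.15  1.53  0.08  1.13  1.7 ]
0 [(np.float64(-0.37), np.float64(0.3)), (np.float64(-0.52), np.float64(0.12)), (np.float64(-0.47), np.float64(0.23)), (np.float64(-0.32), np.float64(0.45))] 0 [-0.38  0.49  0.55  1.78 -0.3   0.96  0.29]
30 [(np.float64(-0.3), np.float64(0.75)), (np.float64(-0.46), np.float64(0.59)), (np.float64(-0.42), np.float64(0.72)), (np.float64(-0.3), np.float64(0.95))] 0 [-0.32  0.47  0.45  1.78 -0.24  0.95  0.76]
60 [(np.float64(-0.23), np.float64(1.22)), (np.float64(-0.37), np.float64(1.06)), (np.float64(-0.37), np.float64(1.22)), (np.float64(-0.25), np.float64(1.44))] 0 [-0.26  0.46  0.36  1.78 -0.19  0.94  1.23]
90 [(np.float64(-0.17), np.float64(1.69)), (np.float64(-0.29), np.float64(1.53)), (np.float64(-0.32), np.float64(1.72)), (np.float64(-0.21), np.float64(1.93))] 0 [-0.2   0.45  0.28  1.77 -0.15  0.94  1.71]
120 [(np.float64(-0.08), np.float64(2.16)), (np.float64(-0.19), np.float64(2.0)), (np.fl
[... 883 characters left out ...]
, np.float64(-1.26))] 0 [-0.73  0.79  1.23  1.8  -0.81  1.17 -1.33]
270 [(np.float64(-0.46), np.float64(-1.18)), (np.float64(-0.65), np.float64(-1.34)), (np.float64(-0.72), np.float64(-1.13)), (np.float64(-0.45), np.float64(-0.99))] 0 [-0.52  0.55  0.77  1.79 -0.45  0.99 -1.15]
300 [(np.float64(-0.48), np.float64(-0.64)), (np.float64(-0.61), np.float64(-0.86)), (np.float64(-0.59), np.float64(-0.73)), (np.float64(-0.38), np.float64(-0.54))] 0 [-0.49  0.53  0.71  1.79 -0.4   0.98 -0.66]
330 [(np.float64(-0.44), np.float64(-0.16)), (np.float64(-0.57), np.float64(-0.36)), (np.float64(-0.53), np.float64(-0.26)), (np.float64(-0.33), np.float64(-0.06))] 0 [-0.44  0.51  0.63  1.79 -0.35  0.97 -0.19]
```

```bash
python3 - <<'E'
import numpy as np,cv2
from h import *
from workcell import *
R=R_toolx(np.radians(-52.1))
movep([587,228.6,250],R)
s=read_state();print(s["time"],s["eef_pos"],s["ft_force"])
c=camera("wrist"); cv2.imwrite("pics/w1.png",c["image"]); np.savez("pics/w1.npz",**c,eef=s["eef_pos"],rot=s["tool_rot"])
E
```

```text
1.95 [586.48067219 229.80782796 249.74178887] [ 0.33001883  0.40385712 -0.57065549]
```

View pics/w1.png

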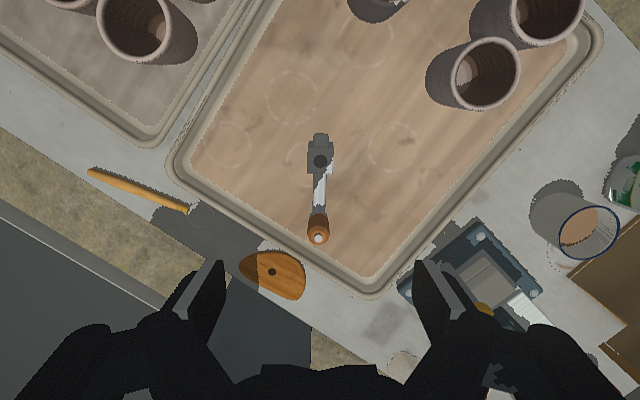

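```bash
python3 - <<'E'
import numpy as np,cv2
from h import *
c=dict(np.load("pics/w1.npz")); W=cloud(c)
cv2.imwrite("pics/w1z.png",cv2.resize(c["image"][125:250,280:360],None,fx=4.8*1,fy=4.8,interpolation=cv2.INTER_CUBIC))
S=W[125:250,280:360]
print(np.nanmedian(S[...,2]))
tray=np.nanmedian(W[125:250,200:280,2]); print("tray",tray)
u,v=np.meshgrid(np.arange(280,360),np.arange(125,250))
for zl,zh in((42,58),(85,105)):
    m=(S[...,2]>zl)&(S[...,2]<zh); p=S[m]; print(zl,m.sum(),p.mean(0),np.median(p[:,2]))
    for row in range(125,250,5):
        k=np.where(m[row-125])[0]
        if len(k): print(row,280+k.min(),280+k.max(), np.median(S[row-125][k],0).round(1))
E
```

```text
2.423080894923089
tray 2.0298387493128303
42 1451 [580.58362502 223.5575702   51.5071127 ] 51.00373671709161
135 314 327 [613.5 247.9  48.5]
140 313 328 [609.3 244.7  50.1]
145 313 328 [604.9 241.2  50.3]
150 308 333 [600.7 237.9  53.3]
155 307 333 [596.1 235.   53.5]
160 307 333 [593.  230.5  53.6]
165 307 332 [587.1 228.7  54.4]
170 307 332 [581.8 224.6  53.3]
175 313 326 [576.6 220.4  49.7]
180 313 326 [571.8 216.7  50.1]
185 313 325 [566.7 213.4  50.2]
190 313 325 [561.7 209.5  50. ]
195 313 325 [556.8 205.7  49.7]
200 313 325 [552.4 202.3  50. ]
205 312 325 [546.7 198.5  50.2]
210 312 324 [540.8 194.7  50.3]
215 310 326 [537.3 191.8  49.1]
85 406 [532.76449167 188.29858868  94.42163839] 95.01606703688154
225 311 324 [539.3 194.1  90.3]
230 307 328 [536.  191.5  94.3]
235 307 329 [533.2 188.6  96.4]
240 309 327 [528.4 184.9  96.8]
245 318 318 [520.5 178.7  91.3]
```

View pics/w1z.png

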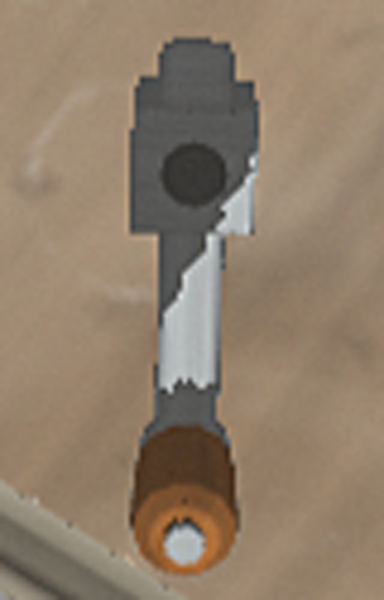

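```bash
python3 - <<'E'
import numpy as np,cv2
from h import *
c=dict(np.load("pics/w1.npz"))
W=cloud(c); S=W[125:250,280:360]; m=(S[...,2]>44)&(S[...,2]<58)
pts=[]
for row in list(range(136,147))+list(range(176,206)):
    k=280+np.where(m[row-125])[0]; pts.append(onplane(c,(k.min()+k.max())/2,row,51)[:2])
pts=np.array(pts,np.float32); l=cv2.fitLine(pts,cv2.DIST_HUBER,0,.01,.01).ravel(); print(l,np.degrees(np.arctan2(-l[1],-l[0])))
# hub top: dark hole centre, hub rectangle
print("hole",onplane(c,280+193/4.8-.5,125+174/4.8-.5,53))
# hub front edge rows / sides
for (x,y) in ((131,232),(253,234),(135,80),(257,84)): print(onplane(c,280+x/4.8-.5,125+y/4.8-.5,53).round(1))
print("knob top",onplane(c,280+186/4.8-.5,125+528/4.8-.5,98))
print("pin",onplane(c,280+184/4.8-.5,125+543/4.8-.5,98))
print(c["eef"],np.degrees(np.arctan2(*c["rot"][:2,0][::-1])))
E
```

```text
[  0.8050181   0.5932503 574.0483    218.58224  ] -143.612
hole [590.47124156 231.02824924  53.        ]
[570.1 234.   53. ]
[587.8 210.6  53. ]
[599.7 255.5  53. ]
[616.5 232.4  53. ]
knob top [533.26183852 188.31439829  98.        ]
pin [530.05923608 186.38322677  98.        ]
[586.48067219 229.80782796 249.74178887] -51.95605370271975
```

```bash
python3 - <<'E'
import numpy as np,cv2
from h import *
from workcell import *
R=R_toolx(np.radians(-53.6))
movel([590.7,231.1,85],R,max_speed=200)
print(movel([590.7,231.1,15],R,max_speed=80,guard=8))
s=read_state();print(s["time"],s["eef_pos"],s["ft_force"])
clamp()
s=read_state();print(s["time"],s["eef_pos"],s["ft_force"],s["finger_gap"])
movel([590.7,231.1,240],R,max_speed=200)
s=read_state();print(s["time"],s["eef_pos"],s["ft_force"],s["torque"],s["finger_gap"])
c=camera("wrist"); cv2.imwrite("pics/w2.png",c["image"]); np.savez("pics/w2.npz",**c,eef=s["eef_pos"],rot=s["tool_rot"])
E
```

```text
False
4.0 [591.06080766 231.16182804  15.45924699] [ 0.05937598 -0.64293311 -0.16094801]
4.5583 [590.83137201 231.12223988  15.45675842] [-2.73935232 -0.28456595  8.17105752] 28.2398686159115
5.8333 [590.15849286 230.97416334 238.88866307] [ 0.02392948 -0.1390496  -3.56994669] [ 0.0456746  -0.00021696 -0.01160936] 28.038179150513482
```

View pics/w2.png

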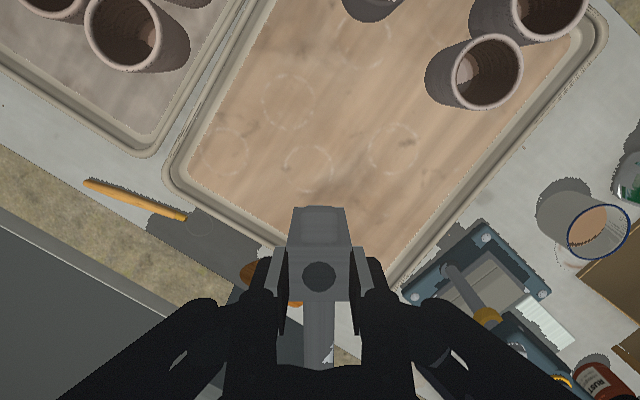

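```bash
python3 - <<'E'
import numpy as np,cv2
from h import *
from workcell import *
c=dict(np.load("pics/w2.npz")); W=cloud(c)
print("hubtop",np.nanmedian(W[285:295,308:330].reshape(-1,3),0), W[255:258,318].round(1)); zt=238.9+37.5
p=onplane(c,319,275,zt); print(p, (p-c["eef"])@c["rot"])
R=R_toolx(np.radians(-53.6))
movel([499,-108,240],R,max_speed=250)
s=read_state();print(s["time"],s["eef_pos"],s["ft_force"])
c=camera("wrist"); cv2.imwrite("pics/w3.png",c["image"]); np.savez("pics/w3.npz",**c,eef=s["eef_pos"],rot=s["tool_rot"])
E
```

```text
hubtop [585.61107684 227.31466615 280.04343858] [[598.5 237.1 276.3]
 [598.  236.7 276.2]
 [598.  236.7 277. ]]
[590.41740459 230.54672051 276.4       ] [  0.4874537    0.10746034 -37.51134471]
7.4417 [ 499.23642817 -106.97305622  239.87989905] [ 0.38324136  0.26051547 -2.94604062]
```

View pics/w3.png

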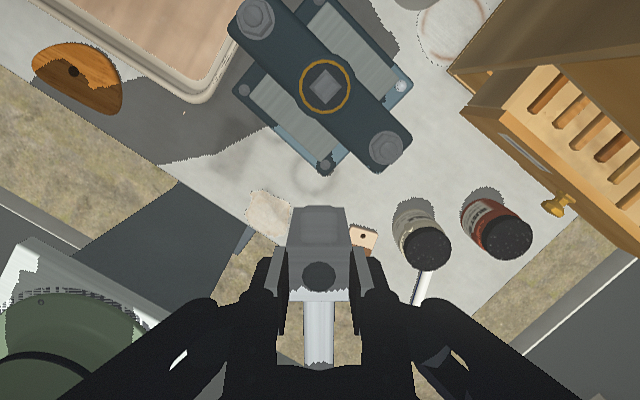

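```bash
python3 - <<'E'
import numpy as np,cv2
from h import *
c=dict(np.load("pics/w3.npz"))
cv2.imwrite("pics/w3z.png",cv2.resize(c["image"][57:117,290:360],None,fx=9,fy=9,interpolation=cv2.INTER_CUBIC))
W=cloud(c)
print(W[75:100:2,310:342:2,2].round(0))
E
```

```text
[[179. 179. 180. 180. 179. 204. 206. 210. 207. 206. 205. 180. 179. 180.
  180. 180.]
 [178. 179. 177. 180. 203. 207. 207. 210. 209. 207. 206. 205. 179. 179.
  179. 179.]
 [178. 179. 178. 204. 206. 208. 209. 208. 209. 210. 208. 207. 204. 179.
  179. 178.]
 [178. 179. 203. 205. 207. 210. 210. 208. 209. 209. 208. 207. 206. 205.
  179. 180.]
 [179. 179. 205. 206. 210. 209. 210. 210. 209. 209. 209. 209. 208. 206.
  204. 178.]
 [179. 206. 207. 209. 208. 209. 210. 210. 209. 209. 209. 210. 209. 208.
  206. 205.]
 [207. 207. 208. 210. 207. 209. 209. 208. 209. 208. 209. 209. 210. 208.
  206. 206.]
 [178. 206. 206. 207. 209. 209. 210. 208. 209. 209. 208. 209. 208. 207.
  205. 179.]
 [179. 180. 205. 209. 209. 209. 210. 209. 211. 208. 209. 209. 208. 206.
  178. 179.]
 [178. 179. 179. 205. 207. 210. 209. 209. 210. 209. 209. 206. 205. 179.
  178. 179.]
 [180. 179. 179. 179. 205. 208. 209. 208. 209. 208. 207. 206. 180. 179.
  179. 180.]
 [179. 179. 178. 178. 179. 207. 208. 208. 210. 207. 205. 180. 180. 179.
  179. 179.]
 [180. 178. 180. 180. 179. 181. 207. 208. 207. 206. 179. 180. 179. 180.
  179. 178.]]
```

View pics/w3z.png

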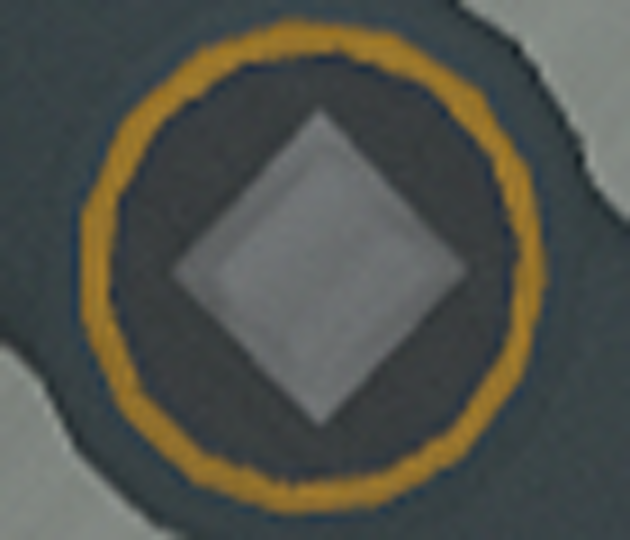

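```bash
python3 - <<'E'
import numpy as np,cv2
from h import *
c=dict(np.load("pics/w3.npz")); W=cloud(c)
v,u=np.where(W[60:115,295:355,2]>200); v=v+60;u=u+295
P=np.array([onplane(c,a,b,204)[:2] for a,b in zip(u,v)],np.float32)
print(len(P),P.mean(0),cv2.minAreaRect(P))
# corners from zoomed pic
co=np.array([onplane(c,290+x/9-.45,57+y/9-.45,204)[:2] for x,y in ((320,107),(468,268),(320,427),(172,270))])
print(co,co.mean(0)); e=np.roll(co,-1,0)-co; print(np.hypot(*e.T),np.degrees(np.arctan2(e[:,1],e[:,0]))%90)
# ring and crosshead
m=(W[...,2]>165)&(W[...,2]<174); m[:, :230]=0;m[:,420:]=0;m[180:]=0
X=W[m][:,:2].astype(np.float32); print(cv2.minAreaRect(X))
# held hub
S=W[200:300,280:360]; print(np.nanmedian(W[268:273,296:302].reshape(-1,3),0), np.nanmedian(W[250:256,315:324].reshape(-1,3),0))
p=onplane(c,319,276,239.9+37.5); print(p,(p-c["eef"])@c["rot"])
print(np.degrees(np.arctan2(*c["rot"][:2,0][::-1])))
E
```

```text
571 [568.67755  -60.828598] ((568.6376953125, -60.881778717041016), (13.99238395690918, 13.60523796081543), 82.76936340332031)
[[576.74512247 -54.7921486 ]
 [574.61693406 -68.66107247]
 [560.64723195 -66.85132785]
 [562.83499833 -52.93481131]] [568.7110717  -60.80984006]
[14.03125922 14.0864386  14.0874325  14.033576  ] [81.27600395 82.6185661  81.06585328 82.39461573]
((568.606689453125, -60.91302490234375), (149.66464233398438, 45.37284469604492), 83.3614501953125)
[496.15211452 -98.09474882 277.76422308] [ 509.05953676 -100.33104481  277.76503733]
[ 499.02142946 -107.75311862  277.4       ] [  0.48693544   0.63332323 -37.52032107]
-53.52500197320121
```

```bash
python3 - <<'E'
import numpy as np,cv2
from h import *
from workcell import *
R=R_toolx(np.radians(-7.8))
t=np.array([568.65,-60.85,0])-R@np.array([.25,.35,0])
def st(m=""):
    s=read_state();print(m,round(s["time"],2),s["eef_pos"].round(2),s["ft_force"].round(2),s["torque"].round(2),round(s["finger_gap"],1)); return s
movel([t[0],t[1],232],R,max_speed=120); st()
for z in (214,205,197,191.5):
    g=movel([t[0],t[1],z],R,max_speed=50,guard=15); st(g)
    if g: break
c=camera("wrist"); cv2.imwrite("pics/w4.png",c["image"]); np.savez("pics/w4.npz",**c)
E
```

```text
8.44 [568.15 -60.62 231.95] [-0.69  0.16 -3.21] [ 0.01  0.02 -0.01] 28.0
False 8.95 [568.36 -60.54 213.82] [-0.25 -0.55 -3.09] [-0.    0.07 -0.04] 28.1
False 9.28 [568.41 -60.44 204.69] [ 0.03 -0.68 -3.03] [ 0.01 -0.01  0.03] 28.1
False 9.59 [568.45 -60.44 196.68] [-0.11 -0.36 -3.2 ] [0.02 0.01 0.04] 28.0
True 9.8 [568.71 -60.46 192.18] [-4.38  0.84 13.94] [ 0.19  1.09 -0.04] 28.0
```

View pics/w4.png

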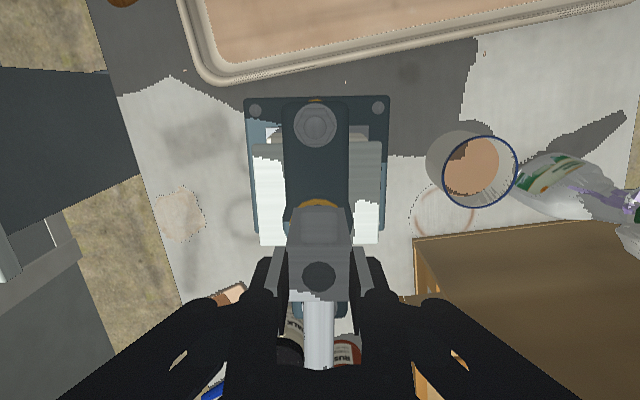

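```bash
python3 - <<'E'
import numpy as np
from h import *
for n in("top0","scene0","w3","w1"):
    c=dict(np.load(f"pics/{n}.npz")); W=cloud(c).reshape(-1,3)
    m=(W[:,2]>120)&(W[:,0]>590)&(W[:,0]<1000)&(W[:,1]<-85)&(W[:,1]>-420)
    for zl,zh in((120,160),(160,230),(230,260),(260,500)):
        k=m&(W[:,2]>zl)&(W[:,2]<zh)
        if k.sum(): print(n,zl,zh,k.sum(),np.percentile(W[k],[1,50,99],axis=0).round(0).tolist())
E
```

```text
top0 120 160 459 [[601.0, -411.0, 120.0], [636.0, -237.0, 141.0], [885.0, -87.0, 160.0]]
top0 160 230 945 [[621.0, -413.0, 161.0], [667.0, -204.0, 190.0], [879.0, -87.0, 229.0]]
top0 230 260 3253 [[662.0, -417.0, 251.0], [779.0, -290.0, 258.0], [893.0, -162.0, 260.0]]
top0 260 500 3361 [[663.0, -418.0, 260.0], [770.0, -290.0, 262.0], [890.0, -164.0, 268.0]]
scene0 120 160 1170 [[603.0, -418.0, 121.0], [625.0, -296.0, 140.0], [802.0, -93.0, 160.0]]
scene0 160 230 1993 [[622.0, -418.0, 161.0], [670.0, -296.0, 194.0], [826.0, -92.0, 230.0]]
scene0 230 260 3815 [[663.0, -418.0, 231.0], [746.0, -299.0, 258.0], [894.0, -166.0, 260.0]]
scene0 260 500 557 [[661.0, -418.0, 260.0], [761.0, -309.0, 261.0], [887.0, -170.0, 263.0]]
w3 120 160 6390 [[606.0, -382.0, 121.0], [637.0, -177.0, 142.0], [719.0, -165.0, 159.0]]
w3 160 230 11341 [[626.0, -330.0, 161.0], [671.0, -184.0, 189.0], [708.0, -165.0, 229.0]]
w3 230 260 710 [[669.0, -183.0, 230.0], [671.0, -166.0, 235.0], [684.0, -164.0, 243.0]]
w1 120 160 541 [[626.0, -191.0, 120.0], [636.0, -176.0, 130.0], [657.0, -174.0, 149.0]]
```

```bash
cat >> h.py <<'E'
def st(m=""):
    from workcell import read_state
    s=read_state();print(m,round(s["time"],2),s["eef_pos"].round(2),s["ft_force"].round(2),s["torque"].round(2),round(s["finger_gap"],1)); return s
E
python3 - <<'E'
import numpy as np,cv2
from h import *
from workcell import *
W=np.concatenate([cloud(dict(np.load(f"pics/{n}.npz"))).reshape(-1,3) for n in("top0","scene0")])
k=(W[:,2]>150)&(np.hypot(W[:,0]-568.6,W[:,1]+60.7)<190)&(np.abs(W[:,0]-568.6)>50); print(k.sum(),W[k].min(0),W[k].max(0))
R=R_toolx(np.radians(-7.8))
open_gripper(); s=st("open")
p=s["eef_pos"]
movel([p[0],p[1],300],R,max_speed=200); st()
# look: camera such that hub+knob visible: knob along +tool y
c=camera("wrist"); cv2.imwrite("pics/w5.png",c["image"]); np.savez("pics/w5.npz",**c)
E
```

```text
1322 [ 619.29586484 -242.38575808  150.01829711] [ 727.77212753 -160.93181331  270.02589118]
open 10.44 [568.14 -60.36 191.21] [-0.22  0.47  0.24] [-0.02  0.03 -0.07] 85.7
 11.13 [567.79 -60.2  299.24] [-0.36  0.7  -0.42] [ 0.03  0.04 -0.  ] 85.1
```

View pics/w5.png

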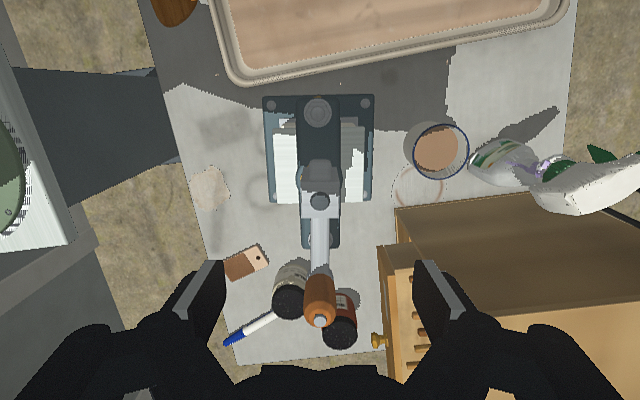

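```bash
python3 - <<'E'
import numpy as np,cv2
from h import *
c=dict(np.load("pics/w5.npz")); W=cloud(c)
print("hub top",np.nanmedian(W[190:214,308:330,2].ravel()),W[208:213,312:328,2].round(0)[::2,::3])
print("hole",onplane(c,319,201,229),"pin",onplane(c,320,321,274.5),"knob",W[300:330:3,320].round(1))
m=(W[...,2]>255)&(W[...,2]<280); m[:,:295]=0;m[:,345:]=0; m[:250]=0;m[345:]=0
P=W[m]; print(m.sum(),np.median(P,0)); top=P[P[:,2]>271]; print(len(top),top.mean(0),(top.min(0)+top.max(0))/2)
# arm direction
S=(W[...,2]>220)&(W[...,2]<231); pts=[]
for r in range(222,265,2):
    k=np.where(S[r,290:350])[0]+290
    if len(k): pts.append(onplane(c,(k.min()+k.max())/2,r,227)[:2])
l=cv2.fitLine(np.array(pts,np.float32),2,0,.01,.01).ravel(); print(l,np.degrees(np.arctan2(l[1],l[0])))
# mould top / plate
for n in("w5","w3","scene0"):
    Wn=cloud(dict(np.load(f"pics/{n}.npz"))).reshape(-1,3)
    k=(abs(Wn[:,0]-568.6)<55)&(abs(Wn[:,1]+60.7)<60)&(Wn[:,2]>50)&(Wn[:,2]<150)
    h,e=np.histogram(Wn[k][:,2],bins=np.arange(50,150,2)); print(n,[(int(a),int(b)) for a,b in zip(e,h) if b>15])
E
```

```text
hub top 232.08598223608487 [[230. 235. 235. 234. 233. 231.]
 [229. 230. 233. 233. 230. 230.]
 [230. 231. 230. 231. 230. 230.]]
hole [568.72727409 -61.77489223 229.        ] pin [ 559.20137751 -136.84125959  274.5       ] knob [[ 561.  -123.8  268.1]
 [ 560.9 -124.2  271. ]
 [ 560.6 -126.4  271.5]
 [ 560.5 -127.2  273.8]
 [ 560.2 -129.3  274.4]
 [ 560.1 -130.5  276.1]
 [ 559.8 -132.7  276.5]
 [ 559.4 -135.3  276.4]
 [ 559.1 -137.3  277.1]
 [ 558.4 -142.7  273.7]]
1080 [ 559.80414109 -128.93409308  270.14203096]
484 [ 559.28671939 -133.07770596  273.84324396] [ 559.28945098 -134.04724157  274.51837856]
[ 1.5011874e-01  9.8866796e-01  5.6390302e+02 -9.8779739e+01] 81.36619
w5 [(62, 33), (112, 511), (114, 2687), (116, 219), (130, 57), (132, 52)]
w3 [(112, 900), (114, 4804), (116, 325), (130, 47), (132, 35)]
scene0 [(52, 24), (54, 20), (56, 47), (58, 94), (60, 129), (62, 60), (106, 22), (108, 35), (110, 99), (112, 65), (122, 18), (124, 20), (126, 39), (128, 64), (130, 43), (132, 17)]
```

```bash
cat >> h.py <<'E'
A=np.array([568.65,-60.9]); RW=R_toolx(np.radians(-7.8)); ZW=234.
def knob(th,r=75.15,A=A): return [A[0]+r*np.cos(th),A[1]+r*np.sin(th),ZW]
def tang(s,th,A=A):
    f=s["ft_force"][:2]; d=np.array([np.sin(th),-np.cos(th)]); rd=np.array([np.cos(th),np.sin(th)])
    p=s["eef_pos"][:2]-A; return -f@d, f@rd, np.hypot(*p), np.degrees(np.arctan2(p[1],p[0]))
E
python3 - <<'E'
import numpy as np,cv2,pickle
from h import *
from workcell import *
th=np.radians(-97.5); k=knob(th)
movel([k[0],k[1],300],RW,max_speed=200)
print(movel([k[0],k[1],ZW],RW,max_speed=100,guard=8)); st()
clamp(); s=st("clamped"); print(tang(s,th))
log=[]
for i in range(8):
    th-=np.radians(12); g=movel(knob(th),RW,max_speed=80,guard=25); s=read_state()
    log.append((th,s)); print(g,round(s["time"],2),round(np.degrees(th),1),np.round(tang(s,th),2),s["ft_force"].round(1),s["torque"].round(2),round(s["finger_gap"],1))
    if g: break
pickle.dump(log,open("log1.pkl","wb"))
E
```

```text
False
 12.52 [ 559.13 -135.42  234.49] [-0.77  0.39 -0.62] [ 0.02  0.   -0.02] 85.6
clamped 13.12 [ 558.9  -135.69  234.19] [-0.37 -2.81  2.65] [-0.34  0.12  0.03] 22.9
(np.float64(-0.0019850993283090936), np.float64(2.8340296883216087), np.float64(75.42268833420006), np.float64(-97.42945078416264))
False 13.47 -109.5 [  -0.44    3.96   75.26 -109.44] [-1.7 -3.6  4.4] [-0.72  0.1  -0.02] 23.2
False 13.82 -121.5 [-6.0000e-02  4.8600e+00  7.5360e+01 -1.2131e+02] [-2.6 -4.1  6.3] [-0.97  0.43  0.01] 23.1
False 14.17 -133.5 [   0.27    5.7    75.44 -133.33] [-3.7 -4.3  6.5] [-1.07  0.73 -0.05] 23.2
False 14.52 -145.5 [   0.86    6.49   75.54 -145.44] [-4.9 -4.4  8.8] [-1.    1.12 -0.04] 23.3
False 14.87 -157.5 [   1.51    7.59   75.66 -157.52] [-6.4 -4.3 10. ] [-0.82  1.53 -0.  ] 23.1
False 15.22 -169.5 [   1.32    8.37   75.76 -169.67] [-8.  -2.8 10.9] [-0.57  1.84  0.01] 22.9
False 15.57 -181.5 [ -0.2    8.5   75.83 178.18] [-8.5  0.4 11.8] [-0.09  1.91 -0.  ] 23.3
False 15.92 -193.5 [  0.75   9.14  75.85 166.  ] [-9.1  1.4 11.4] [ 0.27  1.82 -0.04] 23.2
```

```bash
python3 - <<'E'
import numpy as np,cv2
from h import *
from workcell import *
c=camera("wrist"); cv2.imwrite("pics/w6.png",c["image"]); np.savez("pics/w6.npz",**c)
d=camera("scene"); cv2.imwrite("pics/s6.png",cv2.resize(d["image"][120:290,230:430],None,fx=3.5,fy=3.5,interpolation=cv2.INTER_CUBIC)); np.savez("pics/s6.npz",**d)
for c in (c,d):
    Wn=cloud(c).reshape(-1,3)
    k=(abs(Wn[:,0]-568.6)<55)&(abs(Wn[:,1]+60.7)<60)&(Wn[:,2]>50)&(Wn[:,2]<150)
    h,e=np.histogram(Wn[k][:,2],bins=np.arange(50,150,2)); print([(int(a),int(b)) for a,b in zip(e,h) if b>15])
E
```

```text
[(52, 24), (54, 27), (58, 16), (60, 60), (62, 123), (64, 39), (106, 42), (108, 1493), (110, 1299), (118, 26), (120, 37), (122, 44), (124, 46), (126, 426), (128, 247), (130, 26), (132, 16)]
[(50, 19), (54, 19), (56, 37), (58, 93), (60, 114), (62, 62), (100, 16), (102, 24), (104, 67), (106, 93), (108, 44), (114, 16), (116, 21), (120, 27), (122, 53), (124, 86), (126, 38), (128, 19)]
```

View pics/w6.png

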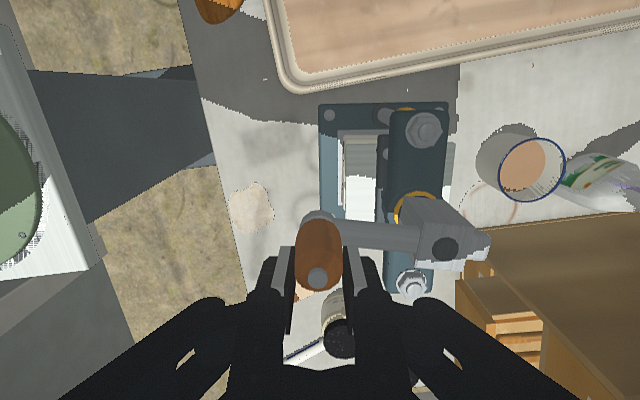

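View pics/s6.png

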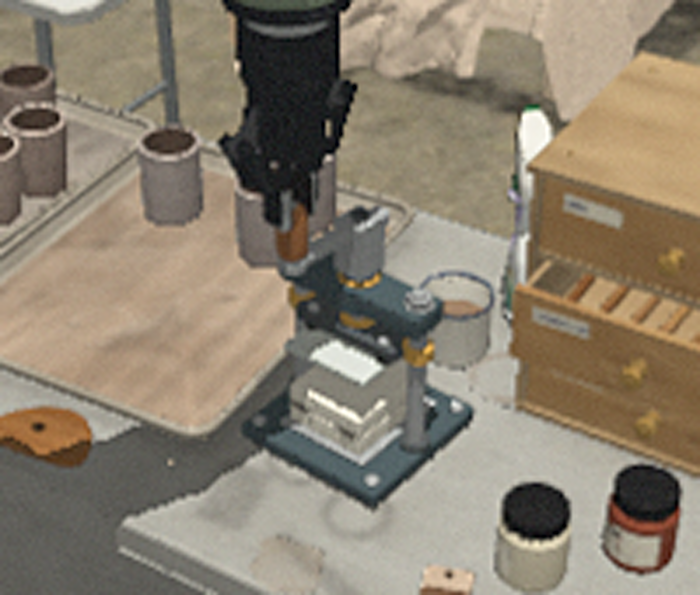

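```bash
python3 - <<'E'
import numpy as np,pickle
from h import *
from scipy.optimize import least_squares
L=pickle.load(open("log1.pkl","rb"))
P=np.array([s["eef_pos"] for _,s in L]); print(P[:,2].round(2))
for i in range(len(L)): print((P[i,:2]-np.array(knob(L[i][0])[:2])).round(2),L[i][1]["ft_force"].round(1))
f=lambda x:np.hypot(P[:,0]-x[0],P[:,1]-x[1])-75
r=least_squares(f,A); print(r.x,r.fun.round(2))
E
```

```text
[234.3  234.23 234.21 234.15 234.11 234.02 234.   233.99]
[ 0.04 -0.13] [-1.7 -3.6  4.4]
[ 0.11 -0.31] [-2.6 -4.1  6.3]
[-0.04 -0.36] [-3.7 -4.3  6.5]
[-0.27 -0.29] [-4.9 -4.4  8.8]
[-0.48 -0.17] [-6.4 -4.3 10. ]
[-0.64  0.11] [-8.  -2.8 10.9]
[-0.67  0.44] [-8.5  0.4 11.8]
[-0.53  0.81] [-9.1  1.4 11.4]
[567.8515902  -60.80861701] [ 0.08  0.02 -0.04 -0.07 -0.04 -0.01  0.03  0.06]
```

```bash
python3 - <<'E'
import numpy as np,pickle
from h import *
from workcell import *
from scipy.optimize import least_squares
log=pickle.load(open("log1.pkl","rb")); A2=np.array([567.75,-60.75]); Z=234.7
th=log[-1][0]
for i in range(30):
    th-=np.radians(12); k=knob(th,A=A2); k[2]=Z; g=movel(k,RW,max_speed=80,guard=25); s=read_state()
    log.append((th,s)); 
    if i%2: print(g,round(s["time"],2),round(np.degrees(th),1),np.round(tang(s,th,A2),2),s["ft_force"].round(1),s["eef_pos"][2].round(2))
    if g or tang(s,th,A2)[0]>6: print("STOP",g);break
pickle.dump(log,open("log2.pkl","wb"))
P=np.array([s["eef_pos"] for _,s in log])
f=lambda x:np.hypot(P[:,0]-x[0],P[:,1]-x[1])-75
r=least_squares(f,A); print(r.x,np.abs(r.fun).max())
E
```

```text
False 16.71 -217.5 [ -0.55  -1.24  75.08 142.61] [ 1.3 -0.3 -1.9] 234.55
False 17.41 -241.5 [ 5.5000e-01 -1.1000e-01  7.5080e+01  1.1869e+02] [-0.4 -0.4 -1.1] 234.62
False 18.11 -265.5 [ 8.000e-02 -4.000e-02  7.509e+01  9.457e+01] [-0.1 -0.  -0.9] 234.66
False 18.81 -289.5 [ 1.49 -0.56 75.14 70.52] [-1.6 -0.  -1.6] 234.69
False 19.51 -313.5 [ 0.3  -0.38 75.16 46.51] [-0.5 -0.1 -1.8] 234.71
False 20.21 -337.5 [ 0.4   0.43 75.17 22.45] [ 0.2  0.5 -1.7] 234.72
False 20.91 -361.5 [ 0.32  1.   75.17 -1.52] [ 1.   0.3 -1.7] 234.71
False 21.61 -385.5 [ -0.68   0.4   75.14 -25.46] [ 0.1 -0.8 -0.6] 234.74
False 22.31 -409.5 [  0.21   0.09  75.03 -49.34] [ 0.2  0.1 -0.8] 234.73
False 23.01 -433.5 [  0.22   0.65  74.99 -73.36] [ 0.4 -0.6 -1.7] 234.75
False 23.71 -457.5 [  0.68  -0.11  74.91 -97.39] [ 0.7  0.  -1. ] 234.76
False 24.41 -481.5 [   0.53   -0.81   74.93 -121.47] [ 0.9  0.4 -2.3] 234.76
False 25.11 -505.5 [   0.71   -3.28   74.97 -145.41] [ 3.1  1.3 -2.5] 234.74
False 25.81 -529.5 [ 1.5000e-01 -3.8100e+00  7.5040e+01 -1.6927e+02] [ 3.8  0.5 -4.4] 234.71
False 26.51 -553.5 [  1.26  -2.65  75.07 166.76] [ 2.3 -1.8 -3.5] 234.66
[567.81214764 -60.68888189] 0.18378492683740433
```

```bash
python3 - <<'E'
import numpy as np,cv2
from h import *
from workcell import *
c=camera("wrist"); cv2.imwrite("pics/w7.png",c["image"]); np.savez("pics/w7.npz",**c)
st()
Wn=cloud(c).reshape(-1,3)
k=(abs(Wn[:,0]-568.6)<55)&(abs(Wn[:,1]+60.7)<60)&(Wn[:,2]>50)&(Wn[:,2]<150)
h,e=np.histogram(Wn[k][:,2],bins=np.arange(50,150,1)); print([(int(a),int(b)) for a,b in zip(e,h) if b>15])
E
```

```text
26.56 [494.65 -43.69 234.68] [ 3.02 -2.18 -3.62] [-0.33 -0.93 -0.01] 23.1
[(84, 18), (85, 22), (86, 29), (87, 22), (88, 208), (89, 935), (90, 958), (91, 141), (98, 22), (100, 18), (101, 19), (102, 17), (103, 16), (104, 17), (105, 36), (106, 115), (107, 401), (108, 388), (109, 66), (110, 27), (111, 52), (112, 37)]
```

View pics/w7.png

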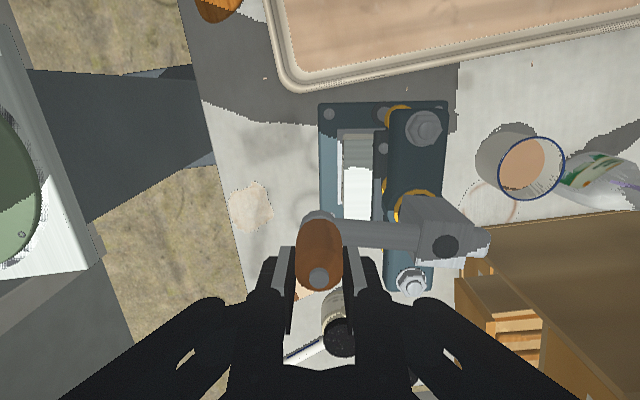

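```bash
cat >> h.py <<'E'
def save(c,n): np.savez(f"pics/{n}.npz",**c)
E
python3 - <<'E'
import numpy as np,pickle
from h import *
from workcell import *
log=pickle.load(open("log2.pkl","rb")); A2=np.array([567.8,-60.7]); Z=234.5
th=log[-1][0]
for i in range(22):
    th-=np.radians(12); k=knob(th,A=A2); k[2]=Z; g=movel(k,RW,max_speed=80,guard=20); s=read_state()
    log.append((th,s)); 
    print(g,round(s["time"],2),round(np.degrees(th),1),np.round(tang(s,th,A2),2),s["ft_force"].round(1),s["eef_pos"][2].round(2))
    if g or tang(s,th,A2)[0]>4: print("STOP",g);break
    if i%5==1: save(camera("scene"),f"S{i}"); save(camera("wrist"),f"W{i}"); save(camera("top"),f"T{i}")
pickle.dump(log,open("log3.pkl","wb"))
E
```

```text
False 26.91 -565.5 [  0.38  -2.44  75.14 154.63] [ 2.  -1.4 -1.3] 234.51
False 27.26 -577.5 [  0.38  -0.65  75.17 142.64] [ 0.3 -0.7 -0.8] 234.44
False 27.76 -589.5 [-6.0000e-02  2.9000e-01  7.5160e+01  1.3053e+02] [-0.1  0.3  0.4] 234.43
False 28.11 -601.5 [7.3000e-01 7.0000e-02 7.5160e+01 1.1862e+02] [-0.7 -0.3  1.1] 234.44
False 28.46 -613.5 [  0.55   1.72  75.14 106.58] [-1.   1.5  0.5] 234.47
False 28.81 -625.5 [ 1.18  0.26 75.12 94.54] [-1.2  0.2  1.3] 234.5
False 29.16 -637.5 [ 0.1   1.4  75.11 82.51] [0.1 1.4 1.1] 234.5
False 29.66 -649.5 [ 0.43  0.64 75.17 70.44] [-0.2  0.7  1.6] 234.49
False 30.01 -661.5 [ 0.94  1.86 75.15 58.47] [0.2 2.1 1.8] 234.51
False 30.36 -673.5 [ 0.69  1.39 75.17 46.49] [0.5 1.5 1.4] 234.52
False 30.71 -685.5 [ 1.38  0.93 75.18 34.47] [-0.   1.7  1.3] 234.52
False 31.06 -697.5 [ 0.6   2.08 75.21 22.42] [1.7 1.4 1.2] 234.55
False 31.56 -709.5 [ 0.19  2.   75.22 10.39] [1.9 0.6 1.6] 234.51
False 31.91 -721.5 [-0.13  2.28 75.2  -1.54] [ 2.3 -0.2  1.2] 234.52
False 32.26 -733.5 [  1.03   2.76  75.18 -13.48] [2.9 0.4 2. ] 234.52
False 32.61 -745.5 [ 3.000e-02  3.460e+00  7.515e+01 -2.545e+01] [ 3.1 -1.5  1.8] 234.53
False 32.96 -757.5 [  1.01   3.03  75.14 -37.32] [ 3.  -1.   2.8] 234.57
False 33.46 -769.5 [  0.42   2.74  75.08 -49.41] [ 2.1 -1.8  2.7] 234.54
False 33.81 -781.5 [  0.43   2.52  75.05 -61.33] [ 1.6 -2.   2.1] 234.53
False 34.16 -793.5 [  0.84   3.62  75.02 -73.31] [ 1.8 -3.2  2.4] 234.54
False 34.51 -805.5 [  0.5    3.03  75.   -85.3 ] [ 0.7 -3.   1.9] 234.53
False 34.86 -817.5 [ -0.24   3.31  74.98 -97.33] [-0.7 -3.2  2.2] 234.56
```

```bash
cat >> h.py <<'E'
def plate(c,z0):
    W=cloud(c).reshape(-1,3); q=np.radians(-7.2); d=W[:,:2]-np.array([568.5,-60.8])
    x=d[:,0]*np.cos(q)+d[:,1]*np.sin(q); y=-d[:,0]*np.sin(q)+d[:,1]*np.cos(q)
    k=(abs(y)<40)&(abs(x)<47)&(abs(x)>24)&(abs(W[:,2]-z0)<6)
    return k.sum(),round(float(np.mean(W[k,2])),2),round(float(np.median(W[k,2])),2)
E
python3 - <<'E'
import numpy as np
from h import *
for i,th in zip((1,6,11,16,21),(577.5,637.5,697.5,757.5,817.5)):
    z0=114.7-(th-97.5)/18; print(i,th,round(z0,2),*[plate(dict(np.load(f"pics/{n}{i}.npz")),z0) for n in "SWT"])
c=dict(np.load("pics/S21.npz")); import cv2
cv2.imwrite("pics/S21z.png",cv2.resize(c["image"][170:280,280:400],None,fx=5,fy=5,interpolation=cv2.INTER_CUBIC))
cv2.imwrite("pics/W21.png",np.load("pics/W21.npz")["image"])
E
```

```text
1 577.5 88.03 (np.int64(137), 85.31, 85.14) (np.int64(1296), 88.7, 88.71) (np.int64(0), nan, nan)
6 637.5 84.7 (np.int64(151), 82.61, 82.59) (np.int64(1565), 85.38, 85.37) (np.int64(97), 84.53, 84.48)
11 697.5 81.37 (np.int64(137), 79.11, 78.82) (np.int64(1247), 82.01, 82.02) (np.int64(0), nan, nan)
16 757.5 78.03 (np.int64(146), 75.44, 75.35) (np.int64(1883), 78.7, 78.72) (np.int64(36), 77.82, 77.54)
21 817.5 74.7 (np.int64(139), 72.22, 72.14) (np.int64(3291), 75.35, 75.34) (np.int64(200), 74.04, 73.8)
  return _methods._mean(a, axis=axis, dtype=dtype,
  ret = ret.dtype.type(ret / rcount)
```

View pics/S21z.png

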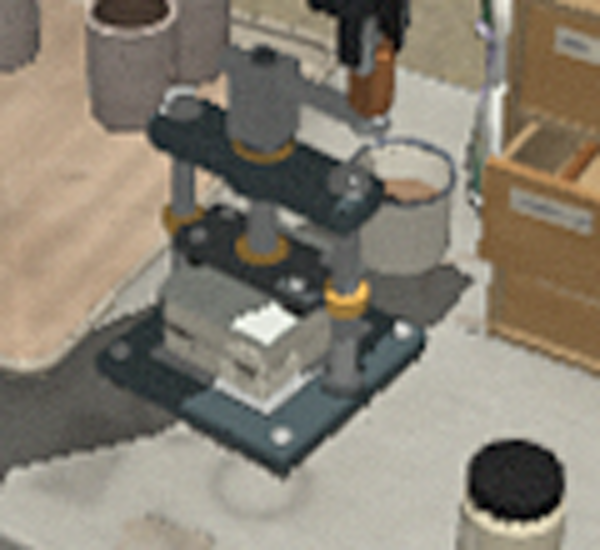

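View pics/W21.png

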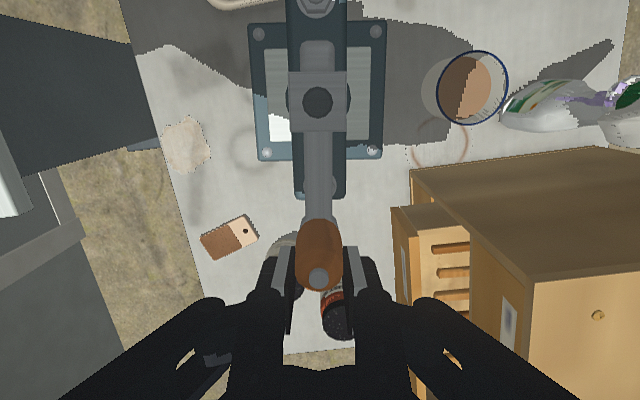

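```bash
python3 - <<'E'
import numpy as np,pickle
from h import *
from workcell import *
log=pickle.load(open("log3.pkl","rb")); A2=np.array([567.75,-60.75]); Z=234.4
th=log[-1][0]; t0=np.radians(-817.5)
for i in range(24):
    th-=np.radians(6); k=knob(th,A=A2); k[2]=Z; g=movel(k,RW,max_speed=50,guard=20); s=read_state()
    log.append((th,s)); t=tang(s,th,A2)
    act=th+ (np.radians(t[3])-th+np.pi)%(2*np.pi)-np.pi
    pred=75.35-np.degrees(t0-act-np.radians(.17))/18
    c=camera("wrist"); save(c,f"F{i}"); n,z,zm=plate(c,max(pred,72)); F=40*(z-pred)
    print(g,round(s["time"],2),round(np.degrees(th),1),np.round(t,2),s["ft_force"].round(1),"plate",n,z,"pred",round(pred,2),"F",round(F,0))
    if g or t[0]>5 or F>40: print("STOP");break
pickle.dump(log,open("log4.pkl","wb"))
E
```

```text
False 35.32 -823.5 [   2.01    1.84   75.   -103.39] [ 1.5 -2.3  3.2] plate 3162 75.04 pred 75.03 F 0.0
False 35.67 -829.5 [   2.18    2.12   75.06 -109.49] [ 1.4 -2.7  2.8] plate 2702 74.67 pred 74.69 F -1.0
False 36.03 -835.5 [   2.      2.23   75.03 -115.54] [ 0.8 -2.9  1.7] plate 2158 74.33 pred 74.36 F -1.0
False 36.39 -841.5 [   1.51    1.22   75.1  -121.54] [ 0.6 -1.8  1.8] plate 2007 74.0 pred 74.02 F -1.0
False 36.75 -847.5 [   1.93    1.16   75.1  -127.54] [ 0.8 -2.1  1.7] plate 2031 73.68 pred 73.69 F -0.0
False 37.11 -853.5 [   1.97   -0.19   75.09 -133.57] [ 1.6 -1.2  0.7] plate 1992 73.32 pred 73.36 F -1.0
False 37.47 -859.5 [   2.08   -0.39   75.1  -139.57] [ 1.6 -1.3  1.7] plate 1956 73.02 pred 73.02 F -0.0
False 37.83 -865.5 [   2.17   -0.47   75.1  -145.56] [ 1.6 -1.5  0.4] plate 1856 72.68 pred 72.69 F -0.0
False 38.18 -871.5 [   1.3    -0.85   75.12 -151.56] [ 1.4 -0.7  0.9] plate 1846 72.35 pred 72.36 F -0.0
False 38.54 -877.5 [   1.68   -2.05   75.1  -157.52] [ 2.5 -0.8  0.4] plate 1808 72.03 pred 72.02 F 0.0
False 38.9 -883.5 [   2.73   -2.29   75.13 -163.42] [ 3.  -2.   0.3] plate 1796 71.95 pred 71.7 F 10.0
False 39.26 -889.5 [   3.06   -2.67   75.13 -169.39] [ 3.2 -2.5  0.6] plate 1741 71.95 pred 71.37 F 23.0
False 39.62 -895.5 [   2.82   -2.1    75.14 -175.32] [ 2.3 -2.6  0.1] plate 1710 71.94 pred 71.04 F 36.0
False 39.98 -901.5 [  3.58  -3.38  75.18 178.7 ] [ 3.3 -3.7  1.6] plate 1688 71.96 pred 70.7 F 50.0
STOP
```

```bash
python3 - <<'E'
import numpy as np,pickle
from h import *
from workcell import *
log=pickle.load(open("log4.pkl","rb")); A2=np.array([567.75,-60.75]); Z=234.4
th=log[-1][0]; t0=np.radians(-817.5)
for i in range(30,32):
    th-=np.radians(4.5); k=knob(th,A=A2); k[2]=Z; g=movel(k,RW,max_speed=40,guard=20); s=read_state()
    t=tang(s,th,A2)
    act=th+ (np.radians(t[3])-th+np.pi)%(2*np.pi)-np.pi
    pred=75.35-np.degrees(t0-act-np.radians(.17))/18
    c=camera("wrist"); save(c,f"F{i}"); n,z,zm=plate(c,72); F=40*(z-pred)
    print(g,round(s["time"],2),round(np.degrees(th),1),np.round(t,2),s["ft_force"].round(1),"plate",n,z,"pred",round(pred,2),"F",round(F,0))
wait(0.3); s=st("pause"); print(tang(s,th,A2))
open_gripper(); st("open")
k=knob(th,A=A2); movel([k[0],k[1],330],RW,max_speed=150); st("up")
# look back at the crank and press
cam=camera("wrist"); save(cam,"E"); import cv2; cv2.imwrite("pics/E.png",cam["image"])
d=camera("scene"); cv2.imwrite("pics/Es.png",cv2.resize(d["image"][120:290,230:430],None,fx=3.5,fy=3.5,interpolation=cv2.INTER_CUBIC)); save(d,"Es")
E
```

```text
False 40.33 -906.0 [  4.66  -1.79  75.23 174.29] [ 1.3 -4.8  0.8] plate 1652 71.97 pred 70.46 F 60.0
False 40.67 -910.5 [  4.74  -2.58  75.27 169.85] [ 1.7 -5.1  1.2] plate 1614 71.97 pred 70.21 F 70.0
pause 41.02 [493.65 -47.59 234.35] [ 2.16 -5.14  1.73] [-1.16 -0.45 -0.01] 23.2
(np.float64(4.659238665292394), np.float64(-3.0566662993558538), np.float64(75.26104650172572), np.float64(169.92691187306406))
open 41.65 [493.81 -46.98 234.38] [0.34 0.07 0.5 ] [-0.07  0.03  0.05] 85.6
up 42.43 [493.49 -47.   329.2 ] [-0.18  0.52 -0.67] [ 0.02  0.07 -0.03] 85.6
```

View pics/E.png

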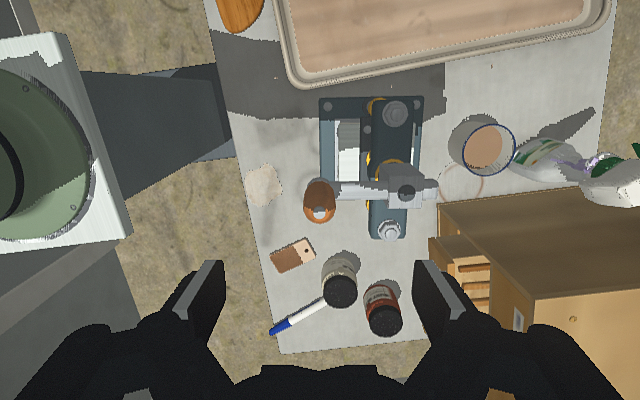

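View pics/Es.png

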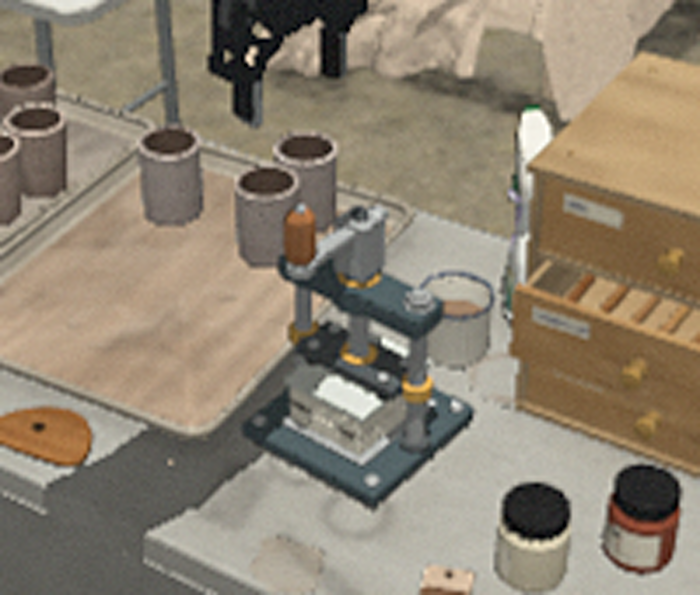

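```bash
python3 - <<'E'
import numpy as np
from h import *
from workcell import *
c=dict(np.load("pics/E.npz")); W=cloud(c); P=W.reshape(-1,3)
print("plate",plate(c,72)); print("hub top",np.nanmedian(W[186:204,396:420,2]), W[183:206:4,394:422:4,2].round(0))
k=(np.hypot(P[:,0]-568,P[:,1]+60.7)<13)&(P[:,2]>222); print("hub",np.percentile(P[k,2],[10,50,90]))
k=(np.hypot(P[:,0]-494.5,P[:,1]+47)<8)&(P[:,2]>240); print("knob",np.percentile(P[k,2],[50,90]))
k=(np.hypot(P[:,0]-531,P[:,1]+54)<8)&(P[:,2]>210); print("arm",np.percentile(P[k,2],[10,50,90]))
finish_job(); st()
E
```

```text
plate (np.int64(971), 71.95, 71.92)
hub top 231.85567983458327 [[230. 230. 229. 231. 229. 230. 230.]
 [230. 230. 232. 235. 233. 231. 230.]
 [231. 232. 234. 233. 234. 234. 230.]
 [229. 232. 234. 233. 234. 235. 230.]
 [229. 230. 232. 234. 233. 230. 229.]
 [230. 230. 230. 229. 230. 231. 230.]]
hub [229.74755902 234.65902938 426.45176914]
knob [272.84244026 276.8831609 ]
arm [226.47599299 385.82328491 403.07536601]
the job is handed in; nothing more can be done
the job is handed in; nothing more can be done
```

The crank is fitted and home on the collar, the mould is clamped at an estimated 70 N, and I let go and handed the job in at about 42.5 s. No verdict was reported.

- **Fitting:** I took the crank off the tray by its hub and turned it to match the shaft angle I measured, about 8° off the robot's axes. It slid straight down and touched the collar at the expected height, with the plate still about 42 mm above the mould.
- **Winding:** I turned the knob clockwise about 2.26 turns. The plate came down 20 mm per turn and stopped at the mould, 71.95 mm by camera. I turned about 32° past contact.
- **Pressure:** Rubber compression gave about 70 N, and the force at the knob in a pause was 4.7 N, which matches the 60 to 80 N target.
- **Checks after letting go:**
  - The plate still read 71.95 mm.
  - The hub top read 229 to 230 mm, against 229 mm when home.
  - The tool force was near zero.
  - The jars, cup, tile, rib and mould looked unmoved. I judged this by eye and did not measure their positions again.
- **Disagreements:**
  - Early in winding the circle I was following was about 0.8 mm off the true axis. That put about 9 N sideways and 12 N upward on the tool until I corrected it.
  - With faster moves the knob force in a pause read only 0 to 1 N instead of 2 to 3 N. With slower, smaller steps before contact it read about 2 N.
  - The final arm-height reading mixed in other pixels and was unusable. I relied on the hub and knob heights instead.

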